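# Shut the parts tumbler and wind its bench timer

### The arm

A 7-joint arm with a two-finger parallel gripper is mounted at the origin on the work surface. World frame = base frame: x ahead of the robot, y to its left, z up, the work surface at z = 0. Lengths are in m, angles in degrees, forces in N, time in s.
With the tool pointing down it reaches from about 0.425 to 0.875 m from the base axis. Payload 4.7 kg.
Tool frame: the origin (TCP) lies between the finger pads; the fingertips stand env.finger_overhang ahead of it and the grasp point (between the pads) lies 5 mm behind it (env.finger_overhang is the distance from the TCP to the fingertips, in m); z points along the fingers, y is the line along which they close (so a half turn about z gives the same grasp; the last joint's range is limited). The gripper opens to 87 mm and grips with 3 to 60 N. Pads are 19 mm wide; open, the fingers measure 117 mm over their backs; the gripper's body (75 mm by 190 mm) begins 51 mm behind the grasp point.
Start: joints at [-62.332, 18.392, -4.016, 83.108, 1.295, 78.541, -3.26], TCP at [0.294, 0.58, 0.237] pointing down, gripper open.
Joint ranges: [-163.93, 163.93], [-17.29, 119.83], [-79.2, 71.16], [3.27, 140.29], [-89.18, 269.18], [5.43, 117.66], [-154.24, 154.24]. Speed limits (degrees/s): [147.25, 147.25, 180, 180, 180, 180, 180].

### API

Orientations are given as [roll, pitch, yaw] about the fixed x, y, z axes, in that order (R = Rz(yaw) Ry(pitch) Rx(roll)).
In Python, from cell import telemetry, eyes, env, models gives the robot as it stands. The module is installed in compiled form; this text tells all that it offers.
- The arm moves only by the tool drive_tool, never from a script. Its arguments are lists of equal length, an entry for each row: "angular": the turn, a rotation vector about the tool's x, y, z in rad, a list of three; "delta_pos": the shift along the tool's x, y, z in cm, a list of three; "gripper": the finger opening in cm, from 0 to 8.7. A call has 1 to 20 rows; each row shifts and turns the commanded pose from where the row before left it, along the tool's axes as they then stand; what a row does not reach is not made up. A row lasts 1/10 s, in which the tool goes at most 50 mm and 8.59 degrees, less where a joint would pass 70% of its speed; a pose out of reach is approached as far as the arm can. A call with a gripper value outside its range is refused whole. The fingers move at their own pace and stop on an object; "squeeze" is the grip in N (left out, the last holds). Time passes only in rows, so rows that do not move let the fingers close. It gives the time, the measured TCP pose, the force, the opening and the grip force at its end, in the units of the state.
- telemetry.get_obs(): the state, without advancing time (a new reading comes with each control period).
- eyes.read_camera(name): name is "scene" or "top" or "wrist"; returns a dict with "pixels" (384x512x3 uint8, red, green, blue), "mtx" (3x3 intrinsics, pixels), "D" ([k1, k2, p1, p2, k3] as OpenCV has them; the pictures are not rectified), "origin" and "orientation" of the camera in the world. Camera axes: x right, y down, z forward; pixel columns grow to the right and rows downward; lengths in m; the calibration is good to about 2 mm. A picture is of the moment at which its call begins. There is no depth.
- env.sign_off(): hands the job in; it is judged then, once.
Trained networks look in a picture, given as the dict that the camera call returned (one of the last four; its "shot" number tells which), for a name from the list of things; names that differ only in an ending like _2 or _b are one class to them, and where a whole thing is asked for, a point or a joint stands for the part that bears it (a point fixed in the world has none). Each returns a list of dicts, best first, with "p" (0 to 1); they miss things now and then, are a little off and sometimes report something else, mostly with a low value. They report only what shows in the picture. A call takes as long as a camera call.
- models.search_frame(picture, target): "centre" ([column, row] in pixels, amid what is visible of it).
- models.cut_out(picture, target): "pixels" (384x512 bool, what is visible of it) and "centre" ([column, row] in pixels, amid what is visible of it).
The state is a dict: "time_s": time; "qpos": joint angles; "joint_velocities": joint speeds; "effort": joint torques, N m; "tool_pos": TCP position; "tool_rot": TCP orientation; "force": force on the tool from outside, world axes, zero at the start; "wrist_torque": the same for the moment, N m; "grip_width": finger opening in m; "grasp_force": force on a finger pad.
Only numpy, scipy, OpenCV 4.12 (cv2) and the standard library are available. Lean on these libraries where they do the work, as an engineer would, in place of code of your own. Each camera call takes 0.05 s, during which the arm holds its last target. There are 200 camera calls.

### The job

The bike parts are in the tumbler: push its lid fully shut, then twist the timer clockwise past its top mark (15 minutes) and bring it back down to 10 minutes, as shown by the pointer. Let go, and leave the other things on the bench where they are.

Things in the scene. Friction and masses are not known exactly. Their poses are not given: they have to be found in the camera images.
- timer: Bench timer, fixed: grey box 150x150x50 mm, round white dial 140 mm across on top. Origin: centre of its underside; the knob's axis is its z. 16 black ticks, one per minute, 0 to 15 clockwise seen from above, 0.2 rad apart; 0, 5, 10 and 15 are longer and thicker, 15 (top mark) the widest. In this frame tick 0 lies at +2.4 rad from x (counter-clockwise), 10 at +0.4, 15 at -0.6
- dial (a joint): Pointer angle = set time: aluminium disc (80 mm across, top 62 mm above the bench) under the knob, with a thin black pointer reaching 57 mm from the axis. 0 rad = tick 0; grows clockwise seen from above, 0.2 rad per minute: 10 min = 2.0, top mark = 3.0, hard stop at 3.5. Stiff (about 0.12 N m), stays where it is left
- knob_grip (a point): Centre of the timer's black bar knob, 89 mm above the bench: 70 mm long, 20 mm thick, 36 mm tall (69 to 105 mm above the bench). x along the bar to the pointer's end, z up. Worn loose: 0.4 rad of free play in all (bar within 0.2 rad of the pointer's direction, either way); it moves the pointer only once the play is taken up, and the play is crossed again when the direction changes
- lid (a joint): Opening angle of the tumbler's lid: 0 = fully shut on the rim, grows as it opens upward (0.5 to 0.9 at the start). Stiff hinge: it stays where it is left; about 5 N near the free edge closes it
- lid_push (a point): On the outer (upper) face of the lid, midway across its width, 140 mm from the hinge and 30 mm from its free edge. x in the lid's plane from the free edge to the hinge, y along the hinge, z out of the outer face. Lid: steel sheet 170 mm from hinge to edge, 220 mm wide, 8 mm thick, with a 20 mm black lip on the free edge
- lid_hinge (a point): Middle of the lid's hinge, on the far rim of the tumbler, 121 mm above the bench. y along the hinge, x away from the robot and square to the hinge (level). The tumbler is a fixed open steel tub 170 x 220 x 120 mm in front (-x) of the hinge
- oil: Bystander: white oil bottle, 54 mm across, 150 mm tall, standing; origin at the centre of its underside
- spanner: Bystander: steel spanner 180 mm long, lying; origin on its underside, x along it
- hub: Bystander: aluminium wheel hub standing on its flange, 54 mm across, 94 mm tall; origin at the centre of its underside
- sprocket: Bystander: steel ring sprocket 110 mm across, 5 mm thick, lying; origin at the centre of its underside
- pot: Bystander: steel cup 80 mm across, 100 mm tall; origin at the centre of its underside
- padbox: Bystander: cardboard box 90 x 130 x 40 mm; origin at the centre of its underside
- grease: Bystander: grey jar 70 mm across, 70 mm tall; origin at the centre of its underside

How it is judged (in metres and radians):
On the way, in this order (a step that is already met when the one before it is completed fails the run):
1. the lid is fully shut (within 0.06 rad) (value of joint lid below 0.06 rad), for 0.2 s.
2. with the lid shut, the pointer is turned past the top mark (beyond 3.04 rad) (value of joint dial above 3.04 rad and value of joint lid below 0.06 rad), for 0.1 s.
At the end, for the whole second after the job is handed in: The lid is shut (joint below 0.06 rad), the pointer is at rest within half a minute (0.1 rad) of the 10 minute tick (2.0 rad), and the knob is released (value of joint lid below 0.06 rad and value of joint dial between 1.9 and 2.1 rad and velocity of joint dial between -0.05 and 0.05 rad/s); the robot touches nothing.
It fails at once if a bystander is shifted by more than 40 mm (distance of any of oil, spanner, hub, sprocket, pot, padbox, grease from where it was at the start of the episode above 0.04 m).
It fails at once if a standing bottle or hub is tipped over (angle between any of oil, hub's own z axis and vertical above 0.6 rad).
It also fails if it takes over 72 s, if anything falls off the work surface, if the arm or the gripper's body presses on something with over 40 N, if the wrist force passes 120 N, or if a joint passes its speed limit or range.

## Working session

There is one attempt and no reset: what is moved stays moved. The work goes in short steps, Python scripts to look and compute and a tool call to move; the robot and the scene stay as the last step left them, time stands still between calls to the robot, and variables do not carry over. Pictures are saved under pics/ and viewed, at most 10 in all, crops included, and the job is handed in when it is done.

Besides the shell and the picture viewer there is one more tool, called after "Request:" as name(argument=value, ...), one argument or row to a line, values as JSON. drive_tool: Moves the arm, as the interface text tells. Its arguments: {"type":"object","properties":{"angular":{"type":"array","items":{"type":"array","items":{"type":"number"}}},"delta_pos":{"type":"array","items":{"type":"array","items":{"type":"number"}}},"gripper":{"type":"array","items":{"type":"number"}},"squeeze":{"type":"number"}},"required":["angular","delta_pos","gripper"]}

```bash
mkdir -p pics
cat > h.py <<'E'
import numpy as np, cv2
from scipy.spatial.transform import Rotation as R
from cell import telemetry, eyes, env, models
def camR(p):
    o=np.array(p["orientation"],float)
    return o if o.shape==(3,3) else (R.from_euler('xyz',o,degrees=True).as_matrix() if o.size==3 else None)
def ray(p,uv):
    n=cv2.undistortPoints(np.array(uv,float).reshape(-1,1,2),np.array(p["mtx"]),np.array(p["D"])).reshape(-1,2)
    d=(camR(p)@np.c_[n,np.ones(len(n))].T).T
    return np.array(p["origin"]),d/np.linalg.norm(d,axis=1)[:,None]
def at_z(p,uv,z):
    o,d=ray(p,uv); return o+d*((z-o[2])/d[:,2])[:,None]
def proj(p,X):
    Rm=camR(p); t=-Rm.T@np.array(p["origin"])
    return cv2.projectPoints(np.array(X,float).reshape(-1,1,3),cv2.Rodrigues(Rm.T)[0],t,np.array(p["mtx"]),np.array(p["D"]))[0].reshape(-1,2)
def tri(obs):
    A=np.zeros((3,3));b=np.zeros(3)
    for p,uv in obs:
        o,d=ray(p,[uv]);M=np.eye(3)-np.outer(d[0],d[0]);A+=M;b+=M@o
    X=np.linalg.solve(A,b); return X,[np.round(proj(p,X)[0]-uv,1) for p,uv in obs]
def save(p,n): cv2.imwrite(f"pics/{n}.png",p["pixels"][:,:,::-1])
E
python3 - <<'E'
from h import *
import pickle
print(telemetry.get_obs(), env.finger_overhang)
P={}
for n in ["scene","top","wrist"]:
    p=eyes.read_camera(n);P[n]=p;print(n,p["origin"],p["orientation"])
    if n!="wrist": save(p,n+"0")
    for t in ["timer","knob_grip","lid_push","lid_hinge","oil","spanner","hub","sprocket","pot","padbox","grease"]:
        try:
            r=models.search_frame(p,t); print(n,t,[(np.round(x["centre"]),round(x["p"],2)) for x in r[:2]])
        except Exception as e: print(t,e)
pickle.dump(P,open("P0.pkl","wb"))
E
```

```text
{'time_s': 0.0, 'qpos': array([-62.33163587,  18.43896489,  -4.01481222,  83.17635396,
         1.29452189,  78.54224998,  -3.25780254]), 'joint_velocities': array([-0.03197068, -0.02075624, -0.0646838 , -0.01893557,  0.03916047,
       -0.04488552,  0.03887946]), 'effort': array([ 1.76070921e-04, -4.91286206e+01, -4.04068977e-01, -3.12524056e+01,
       -6.39024074e-02,  4.38190112e-02,  1.87051978e-04]), 'tool_pos': array([0.29348451, 0.5793567 , 0.23544976]), 'tool_rot': array([-1.79887649e+02,  5.67932818e-03,  1.53142843e+02]), 'force': array([-0.17887101, -0.57491974,  0.08890578]), 'wrist_torque': array([0.00914648, 0.01959673, 0.03477976]), 'grasp_force': 0.0, 'grip_width': 0.0869589653644221} 0.014
scene [ 1.51998966 -0.46309647  0.98701571] [-129.10504488    0.74742335   64.50047392]
scene timer [(array([186., 234.]), 0.95)]
scene knob_grip [(array([183., 219.]), 0.8)]
scene lid_push [(array([328., 145.]), 0.58)]
scene lid_hinge [(array([323., 159.]), 0.68)]
scene oil [(array([282., 231.]), 0.64), (array([328., 145.]), 0.25)]
scene spanner [(array([244., 188.]), 0.6)]
scene
[... 368 characters left out ...]
[327., 167.]), 0.89)]
top knob_grip [(array([328., 167.]), 0.69)]
top lid_push [(array([167., 167.]), 0.82)]
top lid_hinge [(array([166., 179.]), 0.86)]
top oil [(array([250., 114.]), 0.72)]
top spanner [(array([251., 217.]), 0.57), (array([166., 168.]), 0.15)]
top hub [(array([249., 156.]), 0.83)]
top sprocket []
top pot [(array([176., 116.]), 0.76)]
top padbox [(array([331., 262.]), 0.73)]
top grease [(array([301., 117.]), 0.58)]
wrist [0.22434325 0.61331974 0.38449378] [1.63716294e+02 6.05006115e-02 6.31547062e+01]
wrist timer []
wrist knob_grip []
wrist lid_push []
wrist lid_hinge []
wrist oil []
wrist spanner []
wrist hub []
wrist sprocket []
wrist pot []
wrist padbox []
wrist grease []
```

Run:
```python
import cv2
a=cv2.imread("pics/scene0.png")[110:310,110:400]; cv2.imwrite("pics/sc1.png",cv2.resize(a,None,fx=2.7,fy=2.7,interpolation=cv2.INTER_CUBIC))
a=cv2.imread("pics/top0.png")[80:290,120:390]; cv2.imwrite("pics/tc1.png",cv2.resize(a,None,fx=2.8,fy=2.8,interpolation=cv2.INTER_CUBIC))
```

```text
(no output)
```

View pics/sc1.png

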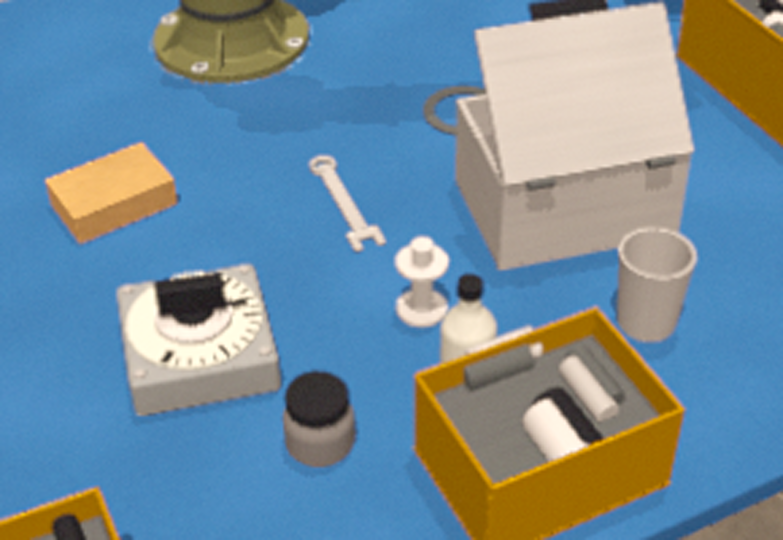

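View pics/tc1.png

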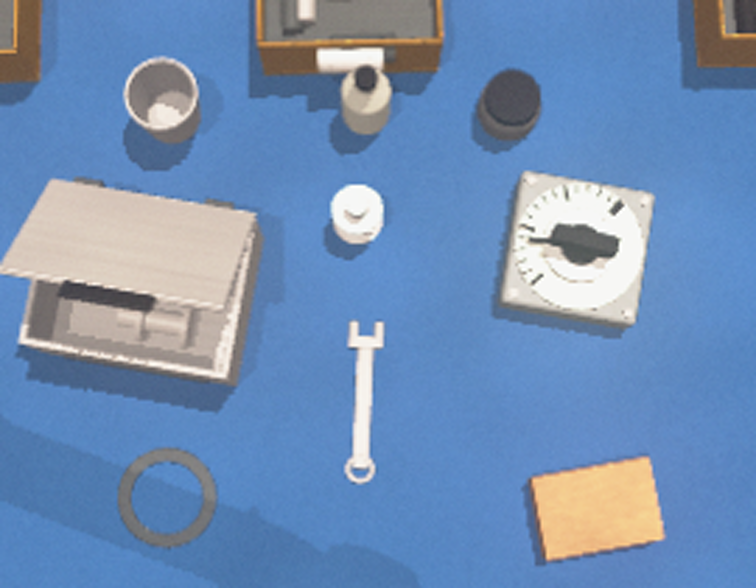

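Top view shows the tumbler left with its lid half-open (crop about (130,240)) and the timer right (crop about (578,248)), with the pointer near tick 5. The scene view agrees. The hub and oil bottle lie between them, and the grease jar is beside the timer. Next I measure them.

Run:
```python
from h import *
import pickle
P=pickle.load(open("P0.pkl","rb"));S,T=P["scene"],P["top"]
s=lambda a:np.array(a)/2.7+110
t=lambda a:np.array(a)/2.8+[120,80]
pts={"lid_hingeL":((500,183),(50,180)),"lid_hingeR":((692,152),(257,213)),"x":None}
# associate: scene camera looks from +x,-y side; scene left = -y
pairs={"hinge_-y":((500,183),(257,213)),"hinge_+y":((692,152),(50,180)),"free_-y":((477,30),(238,305)),"free_+y":((668,5),(0,270)),
"tim_+x-y":None,"oilcap":((470,283),(367,76)),"hubtop":((422,247),(358,212))}
for k,v in pairs.items():
    if v: print(k,*tri([(S,s(v[0])),(T,t(v[1]))]))
print("timer corners z.05",at_z(T,t([(525,173),(655,195),(632,325),(502,300)]),.05).round(4))
print("ticks",at_z(T,t([(617,207),(568,192),(535,280)]),.05).round(4))
print("ptr tip",at_z(T,t([(531,240)]),.06).round(4), "knobends",at_z(T,t([(555,240),(620,248)]),.105).round(4))
for n,z,c in [("oil",.07,(366,105)),("hub",.05,(357,212)),("pot",.1,(162,92)),("grease",.07,(512,97)),("padbox",.04,(600,510)),("sprocket",0,(167,497)),("bin",.08,(350,60))]: print(n,at_z(T,t([c]),z).round(3))
for n,p in (("S",S),("T",T)):
    for q in ("knob_grip","timer","lid_push"):
        r=models.search_frame(p,q) if 0 else None
k=tri([(S,(183,219)),(T,(328,167))]);print("knob",k)
print("tubfront",at_z(T,t([(22,342),(233,380)]),.12).round(3))
```

```text
hinge_-y [0.59649846 0.09798692 0.12863046] [array([-0.1,  0. ]), array([-0.1, -0. ])]
hinge_+y [0.6383566  0.31706231 0.12432824] [array([-0.5,  0.1]), array([-0.5, -0.3])]
free_-y [0.48919772 0.11509049 0.25305826] [array([-3. ,  0.4]), array([-3. , -1.4])]
free_+y [0.52756065 0.34062653 0.24545234] [array([-1.9,  0.4]), array([-1.9, -1. ])]
oilcap [ 0.73609598 -0.01679233  0.14757567] [array([-1.1,  0.1]), array([-0.9, -0.4])]
hubtop [ 0.60522344 -0.00312103  0.08424009] [array([-1.4,  0.1]), array([-1.3, -0.5])]
timer corners z.05 [[ 0.6498 -0.1912  0.05  ]
 [ 0.6225 -0.3337  0.05  ]
 [ 0.4795 -0.3013  0.05  ]
 [ 0.5099 -0.1609  0.05  ]]
ticks [[ 0.6098 -0.2909  0.05  ]
 [ 0.6276 -0.2377  0.05  ]
 [ 0.531  -0.1976  0.05  ]]
ptr tip [[ 0.5734 -0.1936  0.06  ]] knobends [[ 0.5654 -0.2133  0.105 ]
 [ 0.5555 -0.2816  0.105 ]]
oil [[ 0.725 -0.018  0.07 ]]
hub [[ 0.61  -0.006  0.05 ]]
pot [[0.737 0.201 0.1  ]]
grease [[ 0.731 -0.178  0.07 ]]
padbox [[ 0.282 -0.26   0.04 ]]
sprocket [[0.304 0.211 0.   ]]
bin [[ 0.773 -0.002  0.08 ]]
knob (array([ 0.56626035, -0.24075745,  0.08241045]), [array([-1.9,  0. ]), array([-1.7, -0.5])])
tubfront [[0.468 0.344 0.12 ]
 [0.424 0.125 0.12 ]]
```

Request:
drive_tool(
  angular=[
    [0,0,0],
    [0,0,0],
    [0,0,0],
    [0,0,0],
    [0,0,0],
    [0,0,0],
    [0,0,0],
    [0,0,0],
    [0,0,0],
    [0,0,0],
    [0,0,0],
    [0,0,0],
    [0,0,0],
    [0,0,0],
    [0,0,0],
    [0,0,0],
  ],
  delta_pos=[
    [0,0,-3.4],
    [0,0,-3.4],
    [0,0,-3.4],
    [-2.97,-1.8,0],
    [-2.97,-1.8,0],
    [-2.97,-1.8,0],
    [-2.97,-1.8,0],
    [-2.97,-1.8,0],
    [-2.97,-1.8,0],
    [-2.97,-1.8,0],
    [-2.97,-1.8,0],
    [-2.97,-1.8,0],
    [-2.97,-1.8,0],
    [-2.97,-1.8,0],
    [-2.97,-1.8,0],
    [0,0,0],
  ],
  gripper=[0,0,0,0,0,0,0,0,0,0,0,0,0,0,0,0],
)

```text
time_s: 3.4
tool_pos: [0.5171, 0.2198, 0.3389]
tool_rot: [-179.9, 0.2, 152.6]
force: [0.4, -0.0, -0.2]
grip_width: 0.0003
grasp_force: 0.0
```

Run:
```python
from h import *
o=telemetry.get_obs();print(o["time_s"],o["qpos"].round(1),o["tool_pos"],o["tool_rot"],o["force"],o["grip_width"])
```

```text
3.4 [-37.2   5.7  12.4  86.9  -1.   87.5  37.8] [0.51708231 0.21982738 0.33888956] [-1.79922214e+02  1.75204168e-01  1.52586965e+02] [ 0.36447873 -0.04472633 -0.19903066] 0.0003024626674028526
```

Request:
drive_tool(
  angular=[
    [0,0,0],
    [0,0,0],
    [0,0,0],
    [0,0,0],
    [0,0,0],
    [0,0,0],
    [0,0,0],
    [0,0,0],
    [0,0,0],
    [0,0,0],
    [0,0,0],
    [0,0,0],
  ],
  delta_pos=[
    [0,0,3],
    [0,0,3],
    [0.29,-0.08,1.2],
    [0.29,-0.08,1.2],
    [0.29,-0.08,1.2],
    [0.29,-0.08,1.2],
    [0.29,-0.08,1.2],
    [0.29,-0.08,1.2],
    [0.29,-0.08,1.2],
    [0.29,-0.08,1.2],
    [0.29,-0.08,1.2],
    [0.29,-0.08,1.2],
  ],
  gripper=[0,0,0,0,0,0,0,0,0,0,0,0],
)

```text
time_s: 4.6
tool_pos: [0.4844, 0.2321, 0.1574]
tool_rot: [-180.0, 0.0, 153.1]
force: [1.5, -0.5, 2.0]
grip_width: 0.0004
grasp_force: 1.1
```

Request:
drive_tool(
  angular=[
    [0,0,0],
    [0,0,0],
    [0,0,0],
    [0,0,0],
  ],
  delta_pos=[
    [0,0,0.4],
    [0,0,0.4],
    [0,0,0.4],
    [0,0,0.2],
  ],
  gripper=[0,0,0,0],
)

```text
time_s: 5.0
tool_pos: [0.4845, 0.2321, 0.1443]
tool_rot: [-180.0, -0.0, 153.1]
force: [-1.1, -0.3, 2.6]
grip_width: 0.0002
grasp_force: 1.1
```

Run:
```python
from h import *
o=telemetry.get_obs();print(o["tool_pos"],o["force"])
save(eyes.read_camera("scene"),"s2")
a=cv2.imread("pics/s2.png")[90:230,250:400]; cv2.imwrite("pics/s2c.png",cv2.resize(a,None,fx=3.5,fy=3.5))
```

```text
[0.48453133 0.23209703 0.14433805] [-1.11623354 -0.2872335   2.59222327]
```

View pics/s2c.png

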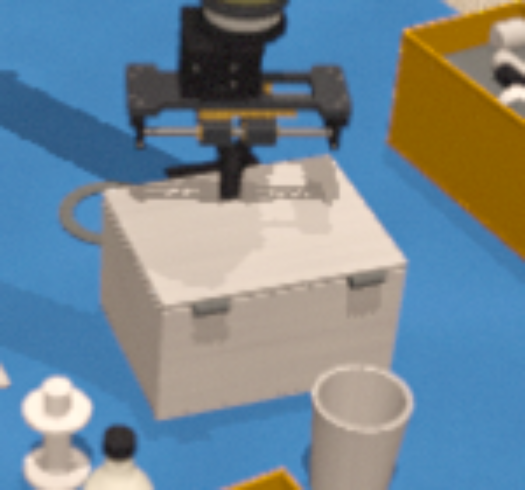

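The lid lies nearly flat on the tub (crop about (250,230)). I press on until the force rises.

Request:
drive_tool(
  angular=[
    [0,0,0],
    [0,0,0],
    [0,0,0],
  ],
  delta_pos=[
    [0,0,0.2],
    [0,0,0.2],
    [0,0,0],
  ],
  gripper=[0,0,0],
)

```text
time_s: 5.35
tool_pos: [0.4849, 0.2321, 0.1433]
tool_rot: [179.9, 0.0, 153.1]
force: [-6.6, -2.7, 14.7]
grip_width: 0.0006
grasp_force: 7.8
```

Request:
drive_tool(
  angular=[
    [0,0,0],
    [0,0,0],
    [0,0,0],
    [0,0,0],
    [0,0,0],
    [0,0,0],
    [0,0,0],
    [0,0,0],
    [0,0,0],
    [0,0,0],
    [0,0,0],
    [0,0,0],
    [0,0,0],
    [0,0,0],
    [0,0,0],
    [0,0,0],
    [0,0,0],
    [0,0,0],
  ],
  delta_pos=[
    [0,0,0],
    [0,0,-4],
    [0,0,-4],
    [0,0,-4],
    [-2.05,-2.79,0],
    [-2.05,-2.79,0],
    [-2.05,-2.79,0],
    [-2.05,-2.79,0],
    [-2.05,-2.79,0],
    [-2.05,-2.79,0],
    [-2.05,-2.79,0],
    [-2.05,-2.79,0],
    [-2.05,-2.79,0],
    [-2.05,-2.79,0],
    [-2.05,-2.79,0],
    [-2.05,-2.79,0],
    [-2.05,-2.79,0],
    [-2.05,-2.79,0],
  ],
  gripper=[0,0,0,0,8.6,8.6,8.6,8.6,8.6,8.6,8.6,8.6,8.6,8.6,8.6,8.6,8.6,8.6],
)

```text
time_s: 7.15
tool_pos: [0.5644, -0.2478, 0.2606]
tool_rot: [-180.0, 0.1, 153.1]
force: [0.0, 0.1, 0.5]
grip_width: 0.0855
grasp_force: 0.0
```

Request:
drive_tool(
  angular=[
    [0,0,0.14],
    [0,0,0.14],
    [0,0,0.14],
    [0,0,0.14],
    [0,0,0.14],
    [0,0,0.14],
    [0,0,0.14],
    [0,0,0.14],
    [0,0,0.14],
    [0,0,0],
  ],
  delta_pos=[
    [0,0,0],
    [0,0,0],
    [0,0,0],
    [0,0,0],
    [0,0,0],
    [0,0,0],
    [0,0,0],
    [0,0,0],
    [0,0,0],
    [0,0,0],
  ],
  gripper=[8.6,8.6,8.6,8.6,8.6,8.6,8.6,8.6,8.6,8.6],
)

```text
time_s: 8.15
tool_pos: [0.5642, -0.2463, 0.2604]
tool_rot: [180.0, 0.0, 80.9]
force: [0.0, -0.8, 0.2]
grip_width: 0.0861
grasp_force: 0.0
```

Run:
```python
from h import *
import pickle
o=telemetry.get_obs();print(o["time_s"],o["qpos"].round(1),o["tool_pos"],o["tool_rot"],o["force"],o["grip_width"])
p=eyes.read_camera("wrist");save(p,"w1");pickle.dump(p,open("w1.pkl","wb"));print(p["origin"],p["orientation"])
for q in ("timer","knob_grip","dial"): print(q,[(np.round(x["centre"],1),round(x["p"],2)) for x in models.search_frame(p,q)[:2]])
s=eyes.read_camera("scene");save(s,"s3");a=cv2.imread("pics/s3.png")[90:230,250:400];cv2.imwrite("pics/s3c.png",cv2.resize(a,None,fx=3.5,fy=3.5))
```

```text
8.15 [-15.2  16.6  44.9  87.8 -11.8  80.5  21.4] [ 0.56423078 -0.24632079  0.26041092] [1.79989070e+02 4.68675619e-02 8.09187524e+01] [ 0.02959858 -0.76235452  0.15309835] 0.08612341611376154
[ 0.57574864 -0.17148062  0.40827571] [ 1.63599602e+02  2.26936475e-02 -9.06844551e+00]
timer [(array([262.6, 157.7]), 0.83)]
knob_grip [(array([259.4, 167.9]), 0.72), (array([ 47.4, 191.9]), 0.52)]
dial [(array([261.6, 163.7]), 0.84)]
```

View pics/w1.png

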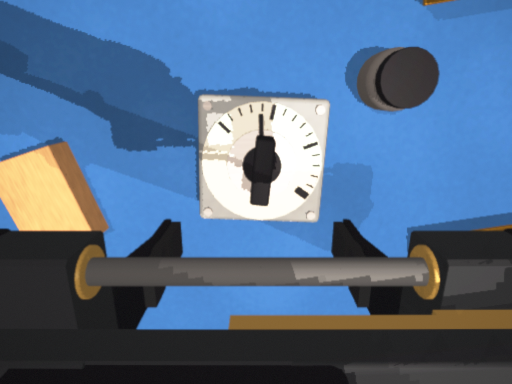

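View pics/s3c.png

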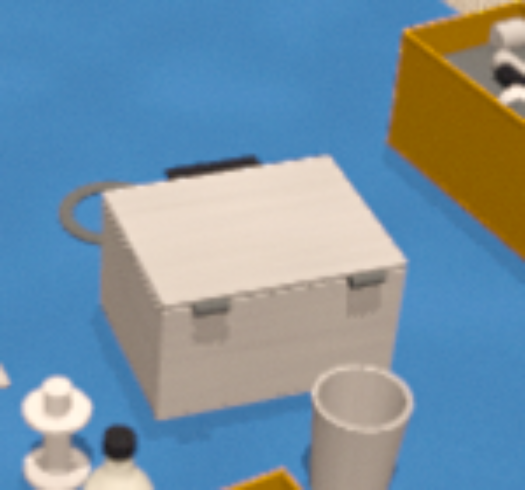

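Lid is flush on the rim. Wrist view: bar from about (264,137) to (260,204), pointer tip (261,114), ticks 0/5/10/15 at (225,127), (273,112), (311,146), (301,192).

```bash
cat >> h.py <<'E'
def timer_fit(p,ticks={0:(225,127),5:(273,112),10:(311,146),15:(301,192)}):
    # tick segment centres at z=.05; fit centre,yaw,radius
    from scipy.optimize import least_squares
    X=at_z(p,list(ticks.values()),.05)[:,:2]; a=np.array([2.4-.2*k for k in ticks])
    f=lambda q:(q[:2]+q[3]*np.c_[np.cos(a+q[2]),np.sin(a+q[2])]-X).ravel()
    r=least_squares(f,[.565,-.246,-.2,.06]); return r.x,np.abs(r.fun).max()
E
python3 - <<'E'
from h import *
import pickle
p=pickle.load(open("w1.pkl","rb"));P=pickle.load(open("P0.pkl","rb"))
q,e=timer_fit(p);print("timer",q.round(4),np.degrees(q[2]),e)
print("corners",at_z(p,[(199,96),(329,101),(318,222),(198,218)],.05).mean(0))
b=at_z(p,[(264,137),(260,204)],.105);print("bar",b,b.mean(0),np.degrees(np.arctan2(*(b[0]-b[1])[1::-1])),np.linalg.norm(b[0]-b[1]))
t=at_z(p,[(261,114)],.06)[0];d=t[:2]-q[:2];print("ptr",t,np.hypot(*d),"dial",2.4-(np.arctan2(d[1],d[0])-q[2]))
print("knob tri",tri([(p,(262,170)),(P["top"],(328,167)),(P["scene"],(182,219))]))
# mask of dark knob pixels
g=p["pixels"].max(2);m=np.zeros_like(g);m[125:215,235:285]=(g[125:215,235:285]<60);
ys,xs=np.nonzero(m);print(ys.min(),ys.max(),[ (y,xs[ys==y].min(),xs[ys==y].max()) for y in range(104,214,6) if (ys==y).any()])
E
```

```text
timer [ 0.5696 -0.2477 -0.2018  0.0597] -11.562211642099728 0.0006935844261954927
corners [ 0.56867394 -0.24686398  0.05      ]
bar [[ 0.57658372 -0.21066364  0.105     ]
 [ 0.56207474 -0.27821839  0.105     ]] [ 0.56932923 -0.24444102  0.105     ] 77.87851902650797 0.06909525588458665
ptr [ 0.5772515  -0.19120334  0.06      ] 0.05703986933652819 dial 0.7612547886933729
knob tri (array([ 0.5676129 , -0.24393461,  0.08480406]), [array([-2. , -3.1]), array([-0.5, -1.1]), array([-1.9,  0. ])])
125 204 [(128, np.int64(260), np.int64(261)), (134, np.int64(260), np.int64(262)), (140, np.int64(257), np.int64(273)), (146, np.int64(256), np.int64(273)), (152, np.int64(249), np.int64(274)), (158, np.int64(245), np.int64(276)), (164, np.int64(243), np.int64(275)), (170, np.int64(244), np.int64(274)), (176, np.int64(247), np.int64(275)), (182, np.int64(252), np.int64(269)), (188, np.int64(252), np.int64(268)), (194, np.int64(252), np.int64(268)), (200, np.int64(251), np.int64(267))]
```

Request:
drive_tool(
  angular=[
    [0,0,0.05],
    [0,0,0],
    [0,0,0],
    [0,0,0],
    [0,0,0],
    [0,0,0],
    [0,0,0],
    [0,0,0],
    [0,0,0],
    [0,0,0],
    [0,0,0],
    [0,0,0],
    [0,0,0],
    [0,0,0],
    [0,0,0],
  ],
  delta_pos=[
    [0,0.5,0],
    [0,0,3.4],
    [0,0,3.4],
    [0,0,3.4],
    [0,0,3.4],
    [0,0,2],
    [0,0,1.6],
    [0,0,0],
    [0,0,0],
    [0,0,0],
    [0,0,0],
    [0,0,0],
    [0,0,0],
    [0,0,0],
    [0,0,0],
  ],
  gripper=[6,6,6,6,6,6,6,6,1,1,1,1,1,1,1],
  squeeze=25,
)

```text
time_s: 9.9
tool_pos: [0.5697, -0.2467, 0.0889]
tool_rot: [179.9, -0.0, 78.1]
force: [1.1, 0.6, 0.8]
grip_width: 0.0199
grasp_force: 25.0
```

Run:
```python
from h import *
o=telemetry.get_obs();print(o["time_s"],o["qpos"].round(1),o["tool_pos"],o["tool_rot"],o["force"],o["wrist_torque"],o["grip_width"],o["grasp_force"])
```

```text
9.9 [-12.3  25.5  41.8  98.5 -18.8  63.2  23.5] [ 0.56968164 -0.24668701  0.08888978] [ 1.79930327e+02 -9.96818424e-03  7.80999077e+01] [1.0804516  0.56772159 0.84231618] [-0.06930896 -0.18823826 -0.04690913] 0.0198827881048722 24.999417643994093
```

Request:
drive_tool(
  angular=[
    [0,0,0.12],
    [0,0,0.12],
    [0,0,0.12],
    [0,0,0.12],
    [0,0,0.12],
    [0,0,0.12],
    [0,0,0.12],
    [0,0,0.12],
    [0,0,0.12],
    [0,0,0.12],
  ],
  delta_pos=[
    [0,0,0],
    [0,0,0],
    [0,0,0],
    [0,0,0],
    [0,0,0],
    [0,0,0],
    [0,0,0],
    [0,0,0],
    [0,0,0],
    [0,0,0],
  ],
  gripper=[1,1,1,1,1,1,1,1,1,1],
  squeeze=30,
)

```text
time_s: 10.9
tool_pos: [0.5686, -0.2456, 0.0889]
tool_rot: [-179.8, 0.1, 9.1]
force: [-2.2, 2.2, 3.7]
grip_width: 0.0197
grasp_force: 30.0
```

Run:
```python
from h import *
o=telemetry.get_obs();print(o["time_s"],o["qpos"].round(1),o["tool_pos"],o["tool_rot"],o["force"],o["wrist_torque"],o["grip_width"],o["grasp_force"])
```

```text
10.9 [-22.2  30.9  56.2  98.8 -28.   65.8 -38.6] [ 0.56859542 -0.24557151  0.08885875] [-1.79841237e+02  6.45951464e-02  9.10680628e+00] [-2.22563915  2.20669959  3.70909111] [0.56602629 0.75185243 0.19541545] 0.019650832036710295 29.995497674681246
```

Request:
drive_tool(
  angular=[
    [0,0,0.12],
    [0,0,0.12],
    [0,0,0.12],
    [0,0,0.12],
    [0,0,0.12],
    [0,0,0.12],
    [0,0,0.12],
    [0,0,0.12],
    [0,0,0.12],
    [0,0,0.12],
    [0,0,0.12],
    [0,0,0],
  ],
  delta_pos=[
    [0,0,0],
    [0,0,0],
    [0,0,0],
    [0,0,0],
    [0,0,0],
    [0,0,0],
    [0,0,0],
    [0,0,0],
    [0,0,0],
    [0,0,0],
    [0,0,0],
    [0,0,0],
  ],
  gripper=[1,1,1,1,1,1,1,1,1,1,1,1],
)

```text
time_s: 12.1
tool_pos: [0.5695, -0.2441, 0.0888]
tool_rot: [-179.9, 0.3, -66.3]
force: [-1.9, 5.3, 6.9]
grip_width: 0.0197
grasp_force: 30.0
```

Run:
```python
from h import *
o=telemetry.get_obs();print(o["time_s"],o["qpos"].round(1),o["tool_pos"],o["tool_rot"],o["force"],o["wrist_torque"],o["grip_width"],o["grasp_force"])
p=eyes.read_camera("wrist");save(p,"w2")
import pickle;pickle.dump(p,open("w2.pkl","wb"))
a=cv2.imread("pics/w2.png");cv2.imwrite("pics/w2c.png",a)
```

```text
12.1 [ -29.    38.5   68.5   98.9  -38.3   69.9 -106.8] [ 0.56947924 -0.24406888  0.08884574] [-179.93773469    0.26432999  -66.33586334] [-1.91496217  5.34189181  6.86211661] [1.29237625 0.45923397 0.02753503] 0.019657843625026677 30.001881164498627
```

View pics/w2c.png

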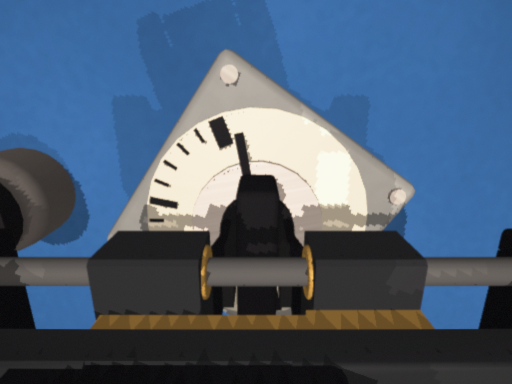

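Tick 15 is at (220,132); the pointer tip at (238,134) is clockwise past it.

Run:
```python
from h import *
import pickle
p=pickle.load(open("w2.pkl","rb"));c=np.array([.5696,-.2477])
for n,uv,z in(("15",(220,132),.05),("10",(164,203),.05),("tip",(238,135),.06),("mid",(244,160),.06)):
    d=at_z(p,[uv],z)[0][:2]-c;print(n,np.hypot(*d),2.4-.2018-np.arctan2(d[1],d[0]))
```

```text
15 0.05838586955931407 2.9716266677839496
10 0.059755162210534854 1.942569960058869
tip 0.05462554153428647 3.160424364313986
mid 0.03992183450180871 3.16981498389122
```

Request:
drive_tool(
  angular=[
    [0,0,-0.11],
    [0,0,-0.11],
    [0,0,-0.11],
    [0,0,-0.11],
    [0,0,-0.11],
    [0,0,-0.11],
    [0,0,-0.11],
    [0,0,-0.11],
    [0,0,-0.11],
    [0,0,-0.11],
    [0,0,-0.11],
    [0,0,-0.11],
    [0,0,-0.11],
    [0,0,-0.1],
    [0,0,0],
  ],
  delta_pos=[
    [0,0,0],
    [0,0,0],
    [0,0,0],
    [0,0,0],
    [0,0,0],
    [0,0,0],
    [0,0,0],
    [0,0,0],
    [0,0,0],
    [0,0,0],
    [0,0,0],
    [0,0,0],
    [0,0,0],
    [0,0,0],
    [0,0,0],
  ],
  gripper=[1,1,1,1,1,1,1,1,1,1,1,1,1,1,1],
)

```text
time_s: 13.65
tool_pos: [0.5687, -0.2459, 0.0889]
tool_rot: [-179.9, -0.0, 21.4]
force: [-2.8, 2.9, 4.9]
grip_width: 0.0196
grasp_force: 30.0
```

Run:
```python
from h import *
import pickle
o=telemetry.get_obs();print(o["time_s"],o["qpos"].round(1),o["tool_pos"],o["tool_rot"],o["force"],o["wrist_torque"],o["grip_width"],o["grasp_force"])
p=eyes.read_camera("wrist");save(p,"w3");pickle.dump(p,open("w3.pkl","wb"))
```

```text
13.65 [-18.   28.1  49.9  98.7 -23.7  64.5 -29.5] [ 0.56869256 -0.24587213  0.08885478] [-1.79857471e+02 -7.14074259e-03  2.13983262e+01] [-2.82071011  2.89099728  4.91452901] [ 0.59688812  0.72158908 -0.0035803 ] 0.019617987524672312 29.999281782656908
```

View pics/w3.png

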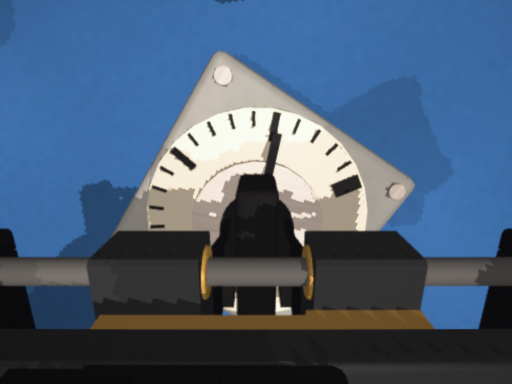

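The pointer lies in line with tick 10, the thick one at (276,118).

Run:
```python
from h import *
import pickle
p=pickle.load(open("w3.pkl","rb"))
q,e=timer_fit(p,{10:(276,119),15:(346,187),5:(183,159)});print(q,e)
for c in (np.array([.5696,-.2477]),q[:2]):
  for n,uv,z in(("10",(276,119),.05),("15",(346,187),.05),("5",(183,159),.05),("p",(273,140),.06),("p",(268,170),.06)):
    d=at_z(p,[uv],z)[0][:2]-c;print(n,np.hypot(*d),2.4+q[2]-np.arctan2(d[1],d[0]))
g=p["pixels"].max(2)
for y in range(112,176,4): x=np.nonzero(g[y,255:295]<70)[0]+255; print(y,x.min() if len(x) else 0,x.max() if len(x) else 0)
```

```text
[ 0.56785248 -0.24731634 -0.20091784  0.06198624] 0.003189176012984518
10 0.06359074740356693 1.989827124503221
15 0.05888340764383484 3.0311653700108487
5 0.06017036382257435 0.9552874131648765
p 0.05240948942727629 1.984784784713049
p 0.03473061568711508 1.9890079167319397
10 0.06522462462746705 2.0011467250603685
15 0.06035257850574814 3.0140373237159
5 0.060394530445910484 0.9847338587607004
p 0.054040600834131654 1.9985990787032737
p 0.036367230985592185 2.009347291579031
112 0 0
116 274 278
120 273 277
124 272 277
128 271 276
132 271 294
136 270 280
140 269 279
144 271 278
148 270 277
152 269 276
156 268 275
160 267 274
164 267 274
168 266 272
172 265 272
```

At 2.0 rad. I release, lift and check.

Request:
drive_tool(
  angular=[
    [0,0,0],
    [0,0,0],
    [0,0,0],
    [0,0,0],
    [0,0,0],
    [0,0,0],
    [0,0,0],
    [0,0,0],
    [0,0,0],
    [0,0,0],
    [0,0,0],
    [0,0,0],
  ],
  delta_pos=[
    [0,0,0],
    [0,0,0],
    [0,0,0],
    [0,0,0],
    [0,0,0],
    [0,0,-3],
    [0,0,-3],
    [0,0,-3],
    [0,0,-3],
    [0,0,-3],
    [0,0,-3],
    [0,0,0],
  ],
  gripper=[5,5,5,5,5,5,5,5,5,5,5,5],
)

```text
time_s: 14.9
tool_pos: [0.5709, -0.2483, 0.2731]
tool_rot: [179.7, -0.3, 21.3]
force: [0.8, -0.4, 0.2]
grip_width: 0.0499
grasp_force: 0.0
```

Run:
```python
from h import *
import pickle
p=eyes.read_camera("wrist");save(p,"w4");pickle.dump(p,open("w4.pkl","wb"))
s=eyes.read_camera("scene")
for t in ("oil","hub","grease","padbox","pot","spanner"): print(t,[(np.round(x["centre"]),round(x["p"],2)) for x in models.search_frame(s,t)[:1]])
a=p["pixels"][60:260,150:400,::-1];w=cv2.resize(a,None,fx=1.6,fy=1.6)
b=cv2.resize(s["pixels"][90:230,250:400,::-1],None,fx=2.28,fy=2.28,interpolation=cv2.INTER_CUBIC)[:320]
n=min(len(w),len(b));cv2.imwrite("pics/f.png",np.hstack([w[:n],b[:n]]))
```

```text
oil [(array([284., 231.]), 0.67)]
hub [(array([269., 213.]), 0.68)]
grease [(array([226., 264.]), 0.8)]
padbox [(array([150., 178.]), 0.65)]
pot [(array([352., 213.]), 0.64)]
spanner [(array([240., 187.]), 0.52)]
```

View pics/f.png

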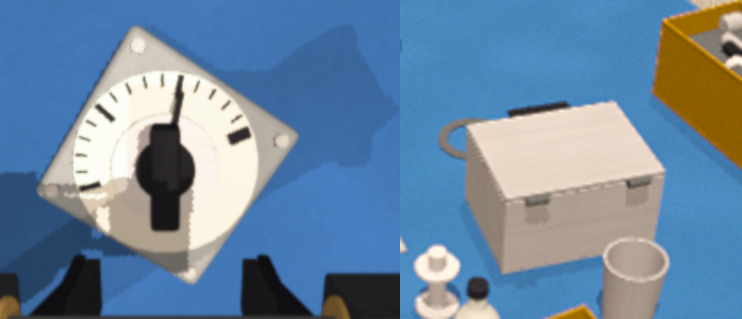

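The pointer (crop (179,90)) runs straight into tick 10, the knob is free, the lid is shut and the bystanders are where they were.

```bash
python3 -c "
from cell import env
print(env.sign_off())"
```

```text
the job is handed in; nothing more can be done
None
```

I shut the lid, turned the timer past its top mark (about 3.17 rad) and back to 10 minutes (about 2.0 rad), let go, left the bystanders unmoved as far as the cameras show, and handed the job in; no verdict came back.

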